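Screw the dried lid onto the storage jar

TASK

The washed orange lid lies on the sloping white drainer: put it on the open blue storage jar and screw it fully home. The thread only catches if you first turn the lid backwards (anticlockwise from above), resting lightly on the neck, until it drops into the thread; then screw it clockwise as far as it goes and let go. Leave the cup, garlic, spice jar and pepper shaker where they stand.

Things in the scene. Friction and masses are not known exactly. Their poses are not given: they have to be found in the camera images.
- lid_grip (a point): Loose orange lid, about 100 g. Hold it by the round fluted grip on its top, 38 mm across, 30 mm high. Point: on the lid's axis half-way up the grip, 15 mm below the grip's top and 15 mm above the flat top of the cap (keep fingertips above that). z: the lid's axis, out of the top. At the start the lid lies open side down, its axis leaning 30 degrees from vertical to the drainer's front.
- lid_edge (a point): The same lid: centre of the lower edge of its cap, 41 mm below lid_grip along the axis; z as there. The cap is 64 mm across, 26 mm high, open below, 59 mm inside; four lugs stand inside, 2 mm above the edge, 90 degrees apart. The lid may sit slightly askew in the hand; once on the neck it must be free to sink, or be lowered, as it turns.
- jar_mouth (a point): Fixed blue jar, 94 mm across, upright; it cannot turn. Point: centre of its mouth, 111 mm above the worktop, z up. Height of lid_grip above it: 31 mm with the lid resting on the collar, 34 mm if it lands on the four stop teeth, 23 mm once dropped into the thread, 19 mm fully home. The rim is tapered, 41 to 45 mm across; sideways play of the lid about 1.5 mm.
- jar_collar (a point): Top of the jar's thread collar, 55 mm across, 8 mm below the mouth, on the axis. Four thread starts, 90 degrees apart; where they face is not told: feel for them. Turned anticlockwise by up to 95 degrees, lightly pressed (about 5 N), the lid drops and meets a stop. Turned clockwise before that it only hits the teeth. From the stop, 60 to 70 degrees clockwise lowers it 4 mm to the end stop.
- drainer: The fixed white drainer, 90 x 84 mm, a board that slopes 30 degrees down towards its front, which faces roughly to the robot's left; two pins at the lower edge hold the lid. Origin under its centre on the worktop; x points to the back (the board's high side), z up.
- spice_jar_mid (a point): Clear glass spice jar with a dark cap, 41 mm across, 105 mm tall; loose, a bystander. The point is 52 mm above its underside (half-way up).
- pepper_pot_mid (a point): Glass pepper shaker with a white top, 41 mm across, 83 mm tall; loose, a bystander. The point is 41 mm above its underside (half-way up).
- cup_mid (a point): Small white cup with one handle, 60 x 83 mm, 49 mm tall; loose, a bystander. The point is 24 mm above its underside (half-way up).
- garlic_mid (a point): A bulb of garlic, 56 mm across, 56 mm tall; loose, a bystander. The point is 28 mm above its underside (half-way up).
Things that resemble listed ones, but are neither listed nor needed, are in the scene too. What is meant by the part that bears lid_grip is not black, and is the larger of those in its own colour.

How it is judged:
By the outcome, as a careful person would: the job done as asked, in the order asked, and still so for the second after the job is handed in, with the robot touching nothing.
It also fails if it takes over 54 s, if anything falls off the work surface, if the arm or the gripper's body presses on something with over 40 N, if the wrist force passes 120 N, or if a joint passes its speed limit or range.

ROBOT

A 7-joint arm with a two-finger parallel gripper is mounted at the origin on a cart in front of the work surface, level with it; the furniture and walls round the work are solid. World frame = base frame: x ahead of the robot, y to its left, z up, the work surface at z = 0. Lengths are in m, angles in rad, forces in N, time in s.
With the tool pointing down it reaches from about 0.425 to 0.95 m from the base axis. Payload 4.7 kg.
Tool frame: the origin (TCP) lies at the very end of the fingers, on their centre line; the grasp point (between the pads) lies 19 mm behind it; z points along the fingers, y is the line along which they close (so a half turn about z gives the same grasp; the last joint's range is limited). The gripper opens to 85 mm and grips with 20 to 120 N. Pads are 22 mm wide; open, the fingers measure 114 mm over their backs; the gripper's body (76 mm by 85 mm) begins 54 mm behind the grasp point. The pads swing forward as they close: fully open they stand 13 mm farther back than shut.
Start: joints at [-1.229, 0.469, -0.049, 1.532, 0.024, 1.141, -0.082], TCP at [0.245, 0.629, 0.231] pointing down, gripper open.
Joint ranges: [-2.59, 2.59], [-0.33, 1.99], [-1.39, 1.29], [0.1, 2.45], [-1.04, 4.18], [0.21, 1.99], [-2.66, 2.66]. Speed limits (rad/s): [2.57, 2.57, 3.14, 3.14, 3.14, 3.14, 3.14].

INTERFACE

Orientations are given as [roll, pitch, yaw] about the fixed x, y, z axes, in that order (R = Rz(yaw) Ry(pitch) Rx(roll)).
In Python, from cell import arm gives the robot as it stands. The module is installed in compiled form; this text tells all that it offers.
- The arm moves only by the tool move_arm, never from a script. Its argument "series" is one flat list of numbers, 7 for each row, row after row: the shift along the tool's x, y, z in m, then the turn, a rotation vector about the tool's x, y, z in degrees, then the closure in counts, from 0 (fully open) to 255 (shut). A call has 1 to 10 rows; each row shifts and turns the commanded pose from where the row before left it, along the tool's axes as they then stand; what a row does not reach is not made up. A row lasts 1/12 s, in which the tool goes at most 41.7 mm and 7.16 degrees, less where a joint would pass 70% of its speed; a pose out of reach is approached as far as the arm can. A call with a gripper value outside its range is refused whole. The fingers move at their own pace and stop on an object; "squeeze" is the grip in N (left out, the last holds). Time passes only in rows, so rows that do not move let the fingers close. It gives the time, the measured TCP pose, the force, the opening and the grip force at its end, in the units of the state.
- arm.get_state(): the state, without advancing time (a new reading comes with each control period).
- arm.capture(name): name is "side" or "top" or "wrist"; returns the picture (420x560x3 uint8, blue, green, red); there is no depth.
- arm.camera_info(name): a dict with "vertical_fov" (degrees; the focal length in pixels is half the picture's height over the tangent of half this angle, whatever the lens; pixels are square), "cx", "cy" (the principal point, pixels), "dist_coeffs" ([k1, k2, p1, p2, k3] as OpenCV has them; the pictures are not rectified), "extrinsics" (4x4, takes a point from camera to world coordinates); the wrist camera has in their place "hand_eye" (4x4, takes a point from camera to tool coordinates, whose origin is the TCP and whose axes are the flange's). Camera axes: x right, y down, z forward; pixel columns grow to the right and rows downward; lengths in m; the calibration is good to about 2 mm. A picture is of the moment at which its call begins: read the wrist's pose just before it. camera_info takes no time and is no camera call.
- arm.hand_in(): hands the job in; it is judged then, once.
The state is a dict: "time_s": time; "joint_positions": joint angles; "qd": joint speeds; "joint_efforts": joint torques, N m; "position": TCP position; "orientation": TCP orientation; "ft_force": force on the tool from outside, world axes, zero at the start; "wrist_torque": the same for the moment, N m; "gripper_width": finger opening in m; "gripper_force": force on a finger pad.
Only numpy, scipy, OpenCV 4.12 (cv2) and the standard library are available. Lean on these libraries where they do the work, as an engineer would, in place of code of your own. Each camera call takes 0.05 s, during which the arm holds its last target. There are 200 camera calls.

## Working session

There is one attempt and no reset: what is moved stays moved. The work goes in short steps, Python scripts to look and compute and a tool call to move; the robot and the scene stay as the last step left them, time stands still between calls to the robot, and variables do not carry over. Pictures are saved under pics/ and viewed, at most 10 in all, crops included, and the job is handed in when it is done.

Besides the shell and the picture viewer there is one more tool, called after ">>>" as name(argument=value, ...), one argument or row to a line, values as JSON. move_arm: Moves the arm, as the interface text tells. Its arguments: {"type":"object","properties":{"series":{"type":"array","items":{"type":"number"}},"squeeze":{"type":"number"}},"required":["series"]}

```bash
mkdir -p pics; cat > h.py <<'E'
import numpy as np, cv2
from cell import arm
from scipy.spatial.transform import Rotation as R
def cam(n):
    i=arm.camera_info(n); f=210/np.tan(np.radians(i["vertical_fov"])/2)
    K=np.array([[f,0,i["cx"]],[0,f,i["cy"]],[0,0,1.]])
    return K,np.array(i["dist_coeffs"],float),i
def pose(s=None):
    s=s or arm.get_state(); T=np.eye(4); T[:3,:3]=R.from_euler('xyz',s["orientation"]).as_matrix(); T[:3,3]=s["position"]; return T
def ext(n,s=None):
    i=arm.camera_info(n)
    return np.array(i["extrinsics"]) if n!="wrist" else pose(s)@np.array(i["hand_eye"])
def ray(n,uv,E):
    K,d,_=cam(n); p=cv2.undistortPoints(np.array([[uv]],float),K,d)[0,0]
    v=E[:3,:3]@np.array([p[0],p[1],1]); return E[:3,3],v/np.linalg.norm(v)
def tri(rs):
    A=sum(np.eye(3)-np.outer(v,v) for o,v in rs); b=sum((np.eye(3)-np.outer(v,v))@o for o,v in rs)
    x=np.linalg.solve(A,b); return x,[np.linalg.norm(np.cross(x-o,v)) for o,v in rs]
def onz(r,z): o,v=r; return o+v*(z-o[2])/v[2]
def proj(n,P,E):
    K,d,_=cam(n); W=np.linalg.inv(E); P=np.atleast_2d(P)
    return cv2.projectPoints(P.astype(float),cv2.Rodrigues(W[:3,:3])[0],W[:3,3],K,d)[0][:,0]
E
python3 - <<'E'
from h import *
np.set_printoptions(precision=4,suppress=True)
s=arm.get_state();print(s)
for n in("side","top","wrist"):
    c=arm.capture(n);cv2.imwrite(f"pics/{n}0.png",c);K,d,i=cam(n);print(n,K[0,0],i["cx"],i["cy"],d);print(ext(n,s))
a=np.hstack([cv2.imread(f"pics/{n}0.png") for n in("side","top")])
E
```

```text
{'time_s': 0.0, 'joint_positions': array([-1.2289,  0.4694, -0.0486,  1.5337,  0.0241,  1.141 , -0.0823]), 'qd': array([ 0.0019, -0.0001, -0.0004,  0.0011, -0.001 ,  0.0002,  0.0017]), 'joint_efforts': array([  0.    , -51.0325,  -0.0467, -23.7712,   0.0107,   0.0077,
        -0.    ]), 'position': array([0.2444, 0.6286, 0.2303]), 'orientation': array([-3.1397,  0.0001,  2.7708]), 'ft_force': array([-0.0341,  0.1143, -0.1188]), 'wrist_torque': array([ 0.0257, -0.0169,  0.0056]), 'gripper_force': 0.0, 'gripper_width': 0.08535176535248445}
side 426.6744000330427 285.54211608155117 211.56205414233787 [-0.0814  0.      0.      0.      0.    ]
[[ 0.8513 -0.3119  0.4219  0.1815]
 [-0.5245 -0.527   0.6687 -0.6095]
 [ 0.0138 -0.7906 -0.6122  0.6245]
 [ 0.      0.      0.      1.    ]]
top 406.124451961907 279.57851465116585 209.0257659944604 [-0.0428  0.      0.      0.      0.    ]
[[ 0.0191 -0.9892  0.145   0.3944]
 [-0.9998 -0.0176  0.0122 -0.0192]
 [-0.0095 -0.1452 -0.9894  0.9432]
 [ 0.      0.      0.      1.    ]]
wrist 309.43067070452673 278.85549580057943 206.25870388621348 [0.001 0.    0.    0.    0.   ]
[[ 0.3635  0.8993  0.2432  0.1823]
 [ 0.9316 -0.3504 -0.0967  0.6514]
 [-0.0017  0.2617 -0.9651  0.3725]
 [ 0.      0.      0.      1.    ]]
```

View pics/side0.png

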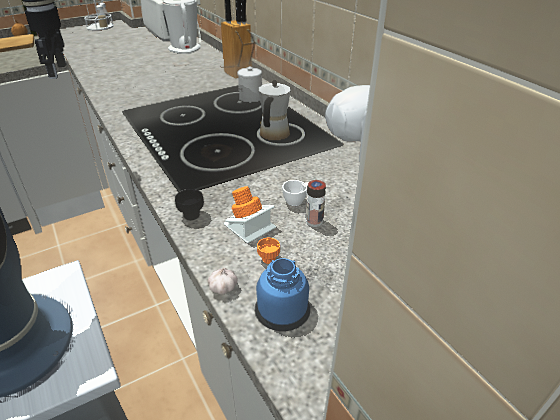

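View pics/top0.png

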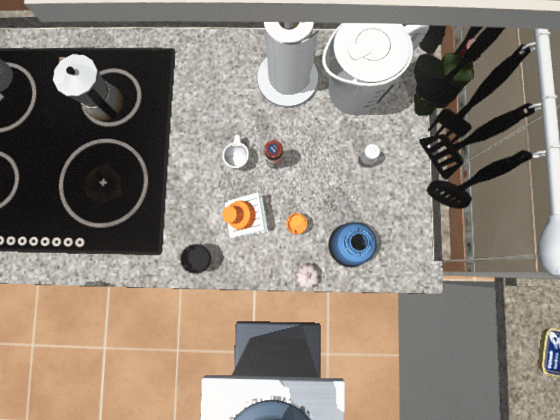

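Side view: the orange lid on the drainer is at (245,205). Other lid-like things are a smaller orange one at (268,248) and a black one at (189,203). The one meant is the larger orange one, lying on the white drainer. The top view shows the same: lid (238,214), small orange (297,224), black (196,258), jar (355,243). I'll confirm in an enlarged crop.

```bash
python3 - <<'E'
from h import *
a=cv2.imread("pics/side0.png")[170:335,200:335]; b=cv2.imread("pics/top0.png")[130:295,215:385]
a=cv2.resize(a,None,fx=3,fy=3,interpolation=2)[:495]; b=cv2.resize(b,None,fx=2.3,fy=3,interpolation=2)
cv2.imwrite("pics/c.png",np.hstack([a,b]))
S=ext("side");T=ext("top")
np.set_printoptions(precision=4,suppress=True)
for n,u,v in [("lid gripTop~",(241,189),(233,213)),("jar mouth",(286,265),(359,241)),("small",(268,244),(297,223)),("cup",(293,190),(236,156)),("spice",(316,184),(274,148)),("garlic",(223,280),(308,275))]:
    print(n,*tri([ray("side",u,S),ray("top",v,T)]))
print(onz(ray("top",(372,155),T),.08))
E
```

```text
lid gripTop~ [0.508  0.0901 0.092 ] [np.float64(0.0009681005122054338), np.float64(0.0009681005122053828)]
jar mouth [ 0.4557 -0.1741  0.1111] [np.float64(0.002874845224824375), np.float64(0.002874845224824273)]
small [ 0.4955 -0.0476  0.043 ] [np.float64(6.345417667912136e-05), np.float64(6.3454176679089e-05)]
cup [0.6478 0.0952 0.0369] [np.float64(0.0012403335623054413), np.float64(0.0012403335623053526)]
spice [0.6475 0.0058 0.1064] [np.float64(0.0007720901640179935), np.float64(0.0007720901640176044)]
garlic [ 0.3811 -0.0743  0.0242] [np.float64(5.393397814491473e-05), np.float64(5.3933978144854833e-05)]
[ 0.6442 -0.209   0.08  ]
```

View pics/c.png

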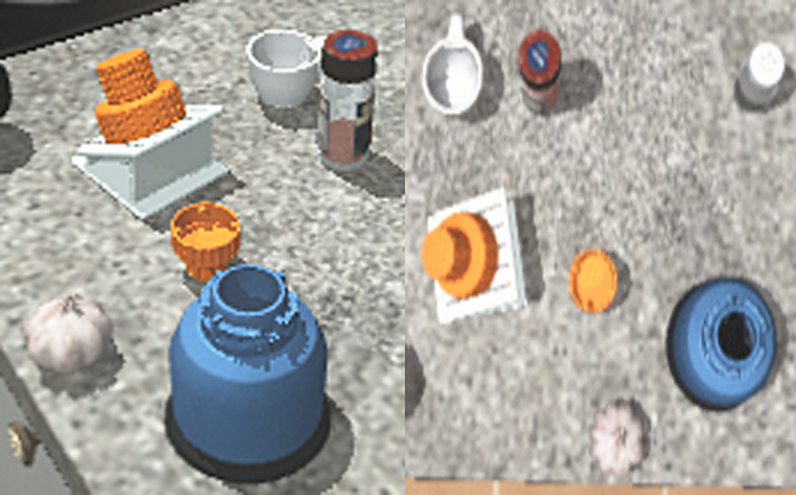

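Confirmed: the lid meant is the larger orange one on the drainer. It leans towards +y, turned slightly towards −x. Next I plan a pre-grasp viewing pose along its axis.

```bash
cat >> h.py <<'E'
def axisR(a,y):
    z=-np.array(a)/np.linalg.norm(a); y=np.array(y)-z*np.dot(z,y); y/=np.linalg.norm(y); x=np.cross(y,z); return np.c_[x,y,z]
def plan(p,Rm,n,T0=None):
    T=(pose() if T0 is None else T0).copy(); rv=R.from_matrix(T[:3,:3].T@Rm).as_rotvec()/n; st=(np.array(p)-T[:3,3])/n
    print("mm/row",np.linalg.norm(st)*1e3,"deg/row",np.degrees(np.linalg.norm(rv)))
    for k in range(n):
        print(*np.round(T[:3,:3].T@st,4),*np.round(np.degrees(rv),2),sep=", ")
        T[:3,3]+=st; T[:3,:3]=T[:3,:3]@R.from_rotvec(rv).as_matrix()
E
python3 - <<'E'
from h import *
d=np.array([-.19,.98,0]);d/=np.linalg.norm(d);a=.5*d+[0,0,.866]
plan(np.array([.508,.090,.092])-.015*a+.1*a,axisR(a,[d[1],-d[0],0]),18)
E
```

```text
mm/row 31.255148795243763 deg/row 3.5826309036212045
-0.0232, -0.0206, 0.0036, 0.84, -1.52, 3.14
-0.0242, -0.0192, 0.0046, 0.84, -1.52, 3.14
-0.0251, -0.0178, 0.0055, 0.84, -1.52, 3.14
-0.0259, -0.0163, 0.0064, 0.84, -1.52, 3.14
-0.0265, -0.0148, 0.0073, 0.84, -1.52, 3.14
-0.0271, -0.0132, 0.0082, 0.84, -1.52, 3.14
-0.0275, -0.0116, 0.0091, 0.84, -1.52, 3.14
-0.0279, -0.0099, 0.01, 0.84, -1.52, 3.14
-0.0281, -0.0082, 0.0109, 0.84, -1.52, 3.14
-0.0282, -0.0065, 0.0118, 0.84, -1.52, 3.14
-0.0282, -0.0048, 0.0126, 0.84, -1.52, 3.14
-0.0281, -0.0031, 0.0134, 0.84, -1.52, 3.14
-0.0278, -0.0014, 0.0142, 0.84, -1.52, 3.14
-0.0275, 0.0004, 0.0149, 0.84, -1.52, 3.14
-0.027, 0.0021, 0.0156, 0.84, -1.52, 3.14
-0.0264, 0.0038, 0.0163, 0.84, -1.52, 3.14
-0.0257, 0.0054, 0.0169, 0.84, -1.52, 3.14
-0.0249, 0.0071, 0.0175, 0.84, -1.52, 3.14
```

>>> move_arm(
  series=[-0.0232, -0.0206, 0.0036, 0.84, -1.52, 3.14, 0, -0.0242, -0.0192, 0.0046, 0.84, -1.52, 3.14, 0, -0.0251, -0.0178, 0.0055, 0.84, -1.52, 3.14, 0, -0.0259, -0.0163, 0.0064, 0.84, -1.52, 3.14, 0, -0.0265, -0.0148, 0.0073, 0.84, -1.52, 3.14, 0, -0.0271, -0.0132, 0.0082, 0.84, -1.52, 3.14, 0, -0.0275, -0.0116, 0.0091, 0.84, -1.52, 3.14, 0, -0.0279, -0.0099, 0.01, 0.84, -1.52, 3.14, 0, -0.0281, -0.0082, 0.0109, 0.84, -1.52, 3.14, 0, -0.0282, -0.0065, 0.0118, 0.84, -1.52, 3.14, 0],
)

```text
time_s: 0.98
position: [0.3867, 0.3518, 0.1949]
orientation: [-3.072, 0.292, 2.227]
ft_force: [0.4, 0.1, 0.3]
gripper_width: 0.0854
gripper_force: 0.0
```

>>> move_arm(
  series=[-0.0282, -0.0048, 0.0126, 0.84, -1.52, 3.14, 0, -0.0281, -0.0031, 0.0134, 0.84, -1.52, 3.14, 0, -0.0278, -0.0014, 0.0142, 0.84, -1.52, 3.14, 0, -0.0275, 0.0004, 0.0149, 0.84, -1.52, 3.14, 0, -0.027, 0.0021, 0.0156, 0.84, -1.52, 3.14, 0],
)

```text
time_s: 1.4
position: [0.4575, 0.2137, 0.1768]
orientation: [-3.101, 0.441, 1.942]
ft_force: [1.1, -0.2, -0.7]
gripper_width: 0.0849
gripper_force: 0.0
```

```bash
python3 - <<'E'
from h import *
import pickle
s=arm.get_state();c=arm.capture("wrist");cv2.imwrite("pics/w1.png",c);pickle.dump(s,open("w1.pkl","wb"))
print(s["time_s"],s["position"],np.round(pose()[:3,:3],3),s["joint_positions"])
d=np.array([-.19,.98,0]);d/=np.linalg.norm(d);a=.5*d+[0,0,.866]
E=ext("wrist",s);print(proj("wrist",[np.array([.508,.09,.092])],E))
plan(np.array([.508,.090,.092])-.015*a+.1*a,axisR(a,[d[1],-d[0],0]),4)
E
```

```text
1.4 [0.45752617 0.21372977 0.17684836] [[-0.319  0.941  0.113]
 [ 0.843  0.336 -0.419]
 [-0.433 -0.038 -0.901]] [-1.03306849  0.35472953  0.34687476  1.95654364  0.32646868  1.0605784
 -0.52429813]
[[287.91370143 280.05674394]]
mm/row 21.56375290537526 deg/row 2.4718094942591655
-0.0179, 0.0033, 0.0115, 0.53, -1.04, 2.18
-0.0176, 0.0041, 0.0118, 0.53, -1.04, 2.18
-0.0172, 0.0048, 0.0121, 0.53, -1.04, 2.18
-0.0168, 0.0056, 0.0123, 0.53, -1.04, 2.18
```

View pics/w1.png

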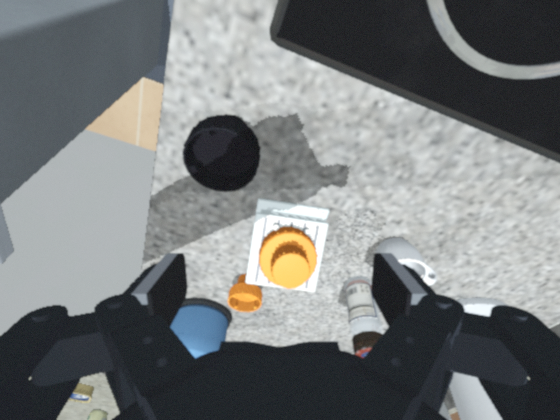

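The wrist view shows the lid on the drainer with its grip top at (291,268) and its cap at (289,258). The small orange lid is at (245,293). I'll finish the approach, then fit a two-cylinder lid model to the orange silhouettes in all views.

>>> move_arm(
  series=[-0.0179, 0.0033, 0.0115, 0.53, -1.04, 2.18, 0, -0.0176, 0.0041, 0.0118, 0.53, -1.04, 2.18, 0, -0.0172, 0.0048, 0.0121, 0.53, -1.04, 2.18, 0, 0, 0, 0, 0, 0, 0, 0, 0, 0, 0, 0, 0, 0, 0],
)

```text
time_s: 1.87
position: [0.4887, 0.1575, 0.168]
orientation: [-3.13, 0.498, 1.815]
ft_force: [0.4, 1.7, 0.5]
gripper_width: 0.0855
gripper_force: 0.0
```

```bash
cat > fit.py <<'E'
from h import *
import pickle
from scipy.optimize import minimize
s=arm.get_state();c=arm.capture("wrist");cv2.imwrite("pics/w2.png",c);pickle.dump(s,open("w2.pkl","wb"))
print(s["time_s"],s["position"],s["joint_positions"].round(2))
V={"side":("side",cv2.imread("pics/side0.png"),ext("side")),"top":("top",cv2.imread("pics/top0.png"),ext("top")),"w2":("wrist",c,ext("wrist",s))}
g=np.array([.5094,.083,.079])
t=np.linspace(0,2*np.pi,48,endpoint=False)
def model(p):
    d=np.array([np.cos(p[3]),np.sin(p[3]),0]);a=np.sin(p[4])*d+[0,0,np.cos(p[4])]; u=np.array([-d[1],d[0],0]);w=np.cross(a,u)
    f=lambda r,h:p[:3]+a*h+r*(np.cos(t)[:,None]*u+np.sin(t)[:,None]*w)
    return np.r_[f(.032,-.041),f(.032,-.015)],np.r_[f(.019,-.015),f(.019,.015)]
S=4
def sil(n,E,p):
    m=np.zeros((420*S,560*S),np.uint8)
    for q in model(p):
        h=cv2.convexHull(np.round(proj(n,q,E)*S+S/2-.5).astype(np.int32)); cv2.fillConvexPoly(m,h,255)
    return cv2.resize(m,(560,420),interpolation=cv2.INTER_AREA)/255.
M={}
p0=np.r_[g,np.radians(101),np.radians(30)]
for k,(n,im,E) in V.items():
    hsv=cv2.cvtColor(im,cv2.COLOR_BGR2HSV); m=((hsv[...,0]<22)&(hsv[...,1]>170)&(hsv[...,2]>90)).astype(np.uint8)
    nb,l,st,ce=cv2.connectedComponentsWithStats(m); e=proj(n,p0[:3],E)[0]
    j=min([i for i in range(1,nb) if st[i,4]>80],key=lambda i:np.hypot(*(ce[i]-e))); M[k]=(l==j).astype(float)
    print(k,st[j],ce[j],e)
def cost(p,ks): return sum(np.abs(sil(V[k][0],V[k][2],p)-M[k]).sum()/M[k].sum() for k in ks)+((p[4]-np.radians(30))/.1)**2*.3
sc=np.r_[.004,.004,.004,.1,.03]
for ks in(["side","top"],["side","top","w2"]):
    r=minimize(lambda q:cost(p0+q*sc,ks),np.zeros(5),method="Nelder-Mead",options=dict(initial_simplex=np.r_[[np.zeros(5)],np.eye(5)*1.5],maxfev=300,xatol=.02))
    p=p0+r.x*sc; print(ks,r.fun,p[:3],np.degrees(p[3:]),[round(cost(p,[k]),3) for k in V])
    p0=p
np.save("lid.npy",p)
E
python3 fit.py
```

```text
1.8667 [0.48869938 0.15750646 0.16797905] [-0.98  0.39  0.41  1.96  0.36  1.03 -0.57]
side [232 187  30  31 603] [244.53731343 202.68490879] [243.78530329 195.19277193]
top [224 201  31  28 398] [241.61055276 214.77386935] [236.8788539 213.6248197]
w2 [ 253  178   62   54 2256] [281.77216312 203.06028369] [284.07390293 229.39400066]
['side', 'top'] 1.099438248279089 [0.51090654 0.09445094 0.07118785] [96.57106454 30.2758937 ] [np.float64(0.117), np.float64(0.983), np.float64(0.736)]
['side', 'top', 'w2'] 1.833162880274345 [0.51089963 0.0944386  0.07119398] [96.5840374  30.29408954] [np.float64(0.117), np.float64(0.984), np.float64(0.734)]
```

```bash
sed -i 's/s=arm.get_state();c=.*/s=pickle.load(open("w2.pkl","rb"));c=cv2.imread("pics\/w2.png")/; s/^print(s\[.*//; s/(hsv\[...,0\]<22)&(hsv\[...,1\]>170)&(hsv\[...,2\]>90)/(hsv[...,0]<26)\&(hsv[...,1]>120)\&(hsv[...,2]>50)/' fit.py
cat >> fit.py <<'E'
out=[]
for k,(n,im,E) in V.items():
    e=proj(n,p[:3],E)[0].astype(int); w=70 if k=="w2" else 28
    o=im.copy(); y,x=max(e[1]-w,0),e[0]-w
    o=cv2.resize(o[y:y+2*w,x:x+2*w],(260,260),interpolation=0); f=260/(2*w)
    for arr,col in((M[k],(0,255,0)),(sil(n,E,p),(255,0,0))):
        cs,_=cv2.findContours((cv2.resize(arr[y:y+2*w,x:x+2*w],(260,260))>.5).astype(np.uint8),0,1); cv2.drawContours(o,cs,-1,col,1)
    out.append(o)
cv2.imwrite("pics/fit.png",np.hstack(out))
E
python3 fit.py
```

```text
side [232 186  30  32 655] [244.69618321 202.59083969] [243.78530329 195.19277193]
top [222 201  33  29 709] [239.17066291 214.50916784] [236.8788539 213.6248197]
w2 [ 252  177   67   68 3514] [284.84234491 211.37649402] [284.07390293 229.39400066]
['side', 'top'] 0.16821082978421872 [0.50995153 0.09370829 0.07255694] [98.12188983 29.91494789] [np.float64(0.052), np.float64(0.116), np.float64(0.132)]
['side', 'top', 'w2'] 0.28519744834181365 [0.50919419 0.09236758 0.07362331] [101.50729581  30.07708072] [np.float64(0.052), np.float64(0.118), np.float64(0.115)]
```

View pics/fit.png

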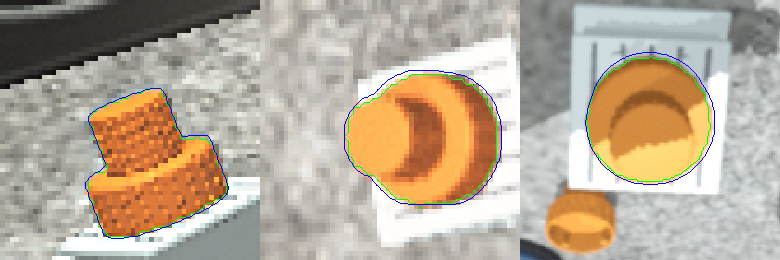

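The fit is tight in all three views: lid_grip is about (.509,.092,.074), leaning 30° towards azimuth 101.5°. The jar will be hidden once I hold the lid, so I'll look at it from near now.

```bash
python3 - <<'E'
from h import *
plan([.456,-.174,.23],R.from_euler('xyz',[np.pi,0,1.5]).as_matrix(),10)
E
```

```text
mm/row 33.9993976747035 deg/row 3.361109865503753
-0.0306, -0.0111, 0.0097, 0.39, 2.84, 1.76
-0.0314, -0.0101, 0.0082, 0.39, 2.84, 1.76
-0.0321, -0.0091, 0.0067, 0.39, 2.84, 1.76
-0.0326, -0.0081, 0.0052, 0.39, 2.84, 1.76
-0.0331, -0.007, 0.0036, 0.39, 2.84, 1.76
-0.0334, -0.006, 0.002, 0.39, 2.84, 1.76
-0.0336, -0.0049, 0.0004, 0.39, 2.84, 1.76
-0.0338, -0.0039, -0.0012, 0.39, 2.84, 1.76
-0.0338, -0.0029, -0.0029, 0.39, 2.84, 1.76
-0.0336, -0.0019, -0.0045, 0.39, 2.84, 1.76
```

>>> move_arm(
  series=[-0.0306, -0.0111, 0.0097, 0.39, 2.84, 1.76, 0, -0.0314, -0.0101, 0.0082, 0.39, 2.84, 1.76, 0, -0.0321, -0.0091, 0.0067, 0.39, 2.84, 1.76, 0, -0.0326, -0.0081, 0.0052, 0.39, 2.84, 1.76, 0, -0.0331, -0.007, 0.0036, 0.39, 2.84, 1.76, 0, -0.0334, -0.006, 0.002, 0.39, 2.84, 1.76, 0, -0.0336, -0.0049, 0.0004, 0.39, 2.84, 1.76, 0, -0.0338, -0.0039, -0.0012, 0.39, 2.84, 1.76, 0, -0.0338, -0.0029, -0.0029, 0.39, 2.84, 1.76, 0, -0.0336, -0.0019, -0.0045, 0.39, 2.84, 1.76, 0],
)

```text
time_s: 2.75
position: [0.4564, -0.1744, 0.2314]
orientation: [3.14, -0.004, 1.502]
ft_force: [1.2, 0.3, 0.1]
gripper_width: 0.0852
gripper_force: 0.0
```

>>> move_arm(
  series=[0, 0, 0, 0, 0, 0, 0, 0, 0, 0, 0, 0, 0, 0, 0, 0, 0, 0, 0, 0, 0],
)

```text
time_s: 3.0
position: [0.4564, -0.1728, 0.2302]
orientation: [-3.141, -0.001, 1.502]
ft_force: [-0.6, -0.3, -1.0]
gripper_width: 0.0855
gripper_force: 0.0
```

```bash
python3 - <<'E'
from h import *
import pickle
s=arm.get_state();c=arm.capture("wrist");cv2.imwrite("pics/j1.png",c);pickle.dump(s,open("j1.pkl","wb"))
print(s["time_s"],s["position"],s["orientation"],s["joint_positions"].round(2),proj("wrist",[.456,-.174,.111],ext("wrist",s)))
E
```

```text
3.0 [ 0.45641503 -0.17284125  0.23015387] [-3.14078691e+00 -1.09350617e-03  1.50221454e+00] [-0.28  0.18  0.64  1.99 -0.12  1.01  0.35] [[279.17351794 200.99151385]]
```

>>> move_arm(
  series=[0, 0, 0, 0, 0, 7, 0, 0, 0, 0, 0, 0, 7, 0, 0, 0, 0, 0, 0, 7, 0, 0, 0, 0, 0, 0, 7, 0, 0, 0, 0, 0, 0, 7, 0, 0, 0, 0, 0, 0, 7, 0, 0, 0, 0, 0, 0, 7, 0, 0, 0, 0, 0, 0, 7, 0, 0, 0, 0, 0, 0, 0, 0, 0, 0, 0, 0, 0, 0, 0],
)

```text
time_s: 3.88
position: [0.4566, -0.1717, 0.2299]
orientation: [-3.14, 0.001, 0.531]
ft_force: [-0.1, 0.4, 0.1]
gripper_width: 0.0853
gripper_force: 0.0
```

```bash
python3 - <<'E'
from h import *
import pickle
s=arm.get_state();c=arm.capture("wrist");cv2.imwrite("pics/j2.png",c);pickle.dump(s,open("j2.pkl","wb"))
print(s["time_s"],s["position"],s["orientation"],s["joint_positions"].round(2),proj("wrist",[.456,-.174,.111],ext("wrist",s)))
a=cv2.imread("pics/j1.png")[60:340,80:480]; b=c[60:340,80:480]
cv2.imwrite("pics/jj.png",np.hstack([a,b]))
E
```

```text
3.8833 [ 0.45657882 -0.17172069  0.22988333] [-3.14002171e+00  7.09174024e-04  5.30817811e-01] [-0.41  0.19  0.79  2.   -0.16  1.01 -0.58] [[280.088049  201.6145002]]
```

View pics/jj.png

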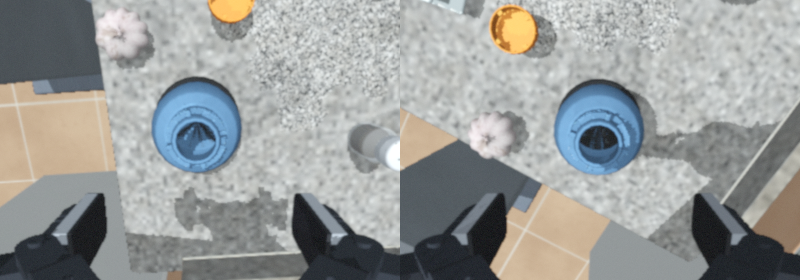

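The jar is in the middle of both crops, with its mouth at about (275,200) in j1 and (278,200) in j2. I'll refine the mouth centre by fitting the rim and collar circles to the image edges.

```bash
cat > jar.py <<'E'
from h import *
import pickle
from scipy.ndimage import map_coordinates
t=np.linspace(0,2*np.pi,180,endpoint=False);C=np.c_[np.cos(t),np.sin(t),0*t]
W={}
for k in("j1","j2"):
    im=cv2.imread(f"pics/{k}.png"); g=cv2.GaussianBlur(im,(0,0),.8).astype(float)
    W[k]=(np.sqrt(sum(cv2.Sobel(g[...,c],-1,1,0)**2+cv2.Sobel(g[...,c],-1,0,1)**2 for c in range(3))),ext("wrist",pickle.load(open(k+".pkl","rb"))),im)
def sc(k,x,y,r,z):
    q=proj("wrist",C*r+[x,y,z],W[k][1]); return map_coordinates(W[k][0],[q[:,1],q[:,0]],order=1).mean()
for ks in(["j1"],["j2"],["j1","j2"]):
  for z,rs in((.111,np.arange(.015,.0235,.0005)),(.103,np.arange(.026,.029,.0005))):
    best=sorted([(-sum(sc(k,x,y,r,z) for k in ks)/len(ks),x,y,r) for x in np.arange(.450,.463,.001) for y in np.arange(-.182,-.166,.001) for r in rs])
    print(ks,z,np.round(best[:3],4).tolist())
    b=best[0]
  # overlay with z=.111 best
outs=[]
for k in W:
    S=6; o=cv2.resize(W[k][2][140:240,215:345],None,fx=S/2,fy=S/2,interpolation=2)
    for z,r,col in((.111,.0205,(0,0,255)),(.103,.0275,(0,255,255))):
        q=(proj("wrist",C*r+[b[1],b[2],z],W[k][1])-[215,140]+.5)*S/2
        cv2.polylines(o,[q.astype(np.int32)],True,col,1)
    outs.append(o)
cv2.imwrite("pics/jo.png",np.hstack(outs))
E
python3 jar.py
```

```text
Traceback (most recent call last):
  File "jar.py", line 13, in <module>
    best=sorted([(-sum(sc(k,x,y,r,z) for k in ks)/len(ks),x,y,r) for x in np.arange(.450,.463,.001) for y in np.arange(-.182,-.166,.001) for r in rs])
                   ~~~^^^^^^^^^^^^^^^^^^^^^^^^^^^
  File "jar.py", line 13, in <genexpr>
    best=sorted([(-sum(sc(k,x,y,r,z) for k in ks)/len(ks),x,y,r) for x in np.arange(.450,.463,.001) for y in np.arange(-.182,-.166,.001) for r in rs])
                       ~~^^^^^^^^^^^
  File "jar.py", line 10, in sc
    q=proj("wrist",C*r+[x,y,z],W[k][1]); return map_coordinates(W[k][0],[q[:,1],q[:,0]],order=1).mean()
  File "h.py", line 21, in proj
    K,d,_=cam(n); W=np.linalg.inv(E); P=np.atleast_2d(P)
          ~~~^^^
  File "h.py", line 5, in cam
    i=arm.camera_info(n); f=210/np.tan(np.radians(i["vertical_fov"])/2)
ValueError: time passes only in moves, steps and waits
```

```bash
sed -i 's/^def cam(n):/from functools import lru_cache\n@lru_cache\ndef cam(n):/' h.py; time python3 jar.py
```

```text
['j1'] 0.111 [[-357.8363, 0.454, -0.174, 0.0175], [-351.3501, 0.454, -0.174, 0.017], [-319.8847, 0.454, -0.173, 0.017]]
['j1'] 0.103 [[-170.3608, 0.461, -0.182, 0.026], [-169.7646, 0.463, -0.18, 0.0275], [-169.5532, 0.462, -0.181, 0.0265]]
['j2'] 0.111 [[-398.3832, 0.453, -0.174, 0.0175], [-392.7053, 0.453, -0.174, 0.017], [-363.0868, 0.452, -0.174, 0.0175]]
['j2'] 0.103 [[-185.9247, 0.456, -0.182, 0.026], [-185.912, 0.457, -0.182, 0.0265], [-185.1593, 0.458, -0.182, 0.027]]
['j1', 'j2'] 0.111 [[-349.7051, 0.453, -0.174, 0.017], [-346.8757, 0.453, -0.174, 0.0175], [-333.6187, 0.454, -0.174, 0.017]]
['j1', 'j2'] 0.103 [[-157.6416, 0.46, -0.182, 0.026], [-156.7813, 0.459, -0.182, 0.026], [-156.578, 0.461, -0.182, 0.027]]
real	0m1.727s
user	0m2.306s
sys	0m0.028s
```

View pics/jo.png

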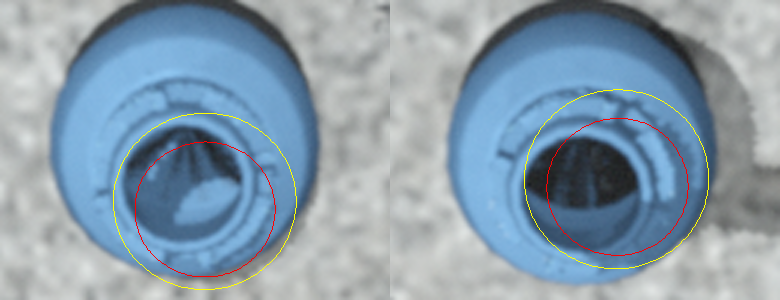

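The overlay was drawn with the wrong (collar) fit. The rim fit itself agrees in both views: hole edge r≈17.3 mm at z=.111, centre (.4535,−.174), within 1 mm. Now to the pre-grasp.

```bash
python3 - <<'E'
from h import *
p=np.load("lid.npy");d=np.array([np.cos(p[3]),np.sin(p[3]),0]);a=.5*d+[0,0,.866]
plan(p[:3]+.065*a,axisR(a,[d[1],-d[0],0]),14)
E
```

```text
mm/row 22.584672456467924 deg/row 5.46100504617262
0.0135, -0.0166, 0.0072, -1.34, -1.86, -4.96
0.0152, -0.0155, 0.0063, -1.34, -1.86, -4.96
0.0166, -0.0143, 0.0055, -1.34, -1.86, -4.96
0.018, -0.0129, 0.0046, -1.34, -1.86, -4.96
0.0192, -0.0114, 0.0037, -1.34, -1.86, -4.96
0.0202, -0.0097, 0.0028, -1.34, -1.86, -4.96
0.021, -0.008, 0.0019, -1.34, -1.86, -4.96
0.0217, -0.0062, 0.0011, -1.34, -1.86, -4.96
0.0222, -0.0043, 0.0002, -1.34, -1.86, -4.96
0.0225, -0.0024, -0.0006, -1.34, -1.86, -4.96
0.0225, -0.0004, -0.0013, -1.34, -1.86, -4.96
0.0224, 0.0016, -0.002, -1.34, -1.86, -4.96
0.0221, 0.0036, -0.0027, -1.34, -1.86, -4.96
0.0216, 0.0055, -0.0033, -1.34, -1.86, -4.96
```

>>> move_arm(
  series=[0.0135, -0.0166, 0.0072, -1.34, -1.86, -4.96, 0, 0.0152, -0.0155, 0.0063, -1.34, -1.86, -4.96, 0, 0.0166, -0.0143, 0.0055, -1.34, -1.86, -4.96, 0, 0.018, -0.0129, 0.0046, -1.34, -1.86, -4.96, 0, 0.0192, -0.0114, 0.0037, -1.34, -1.86, -4.96, 0, 0.0202, -0.0097, 0.0028, -1.34, -1.86, -4.96, 0, 0.021, -0.008, 0.0019, -1.34, -1.86, -4.96, 0, 0.0217, -0.0062, 0.0011, -1.34, -1.86, -4.96, 0, 0.0222, -0.0043, 0.0002, -1.34, -1.86, -4.96, 0, 0.0225, -0.0024, -0.0006, -1.34, -1.86, -4.96, 0],
)

```text
time_s: 4.77
position: [0.4907, 0.0398, 0.1583]
orientation: [3.068, 0.381, 1.395]
ft_force: [0.5, 0.5, 0.5]
gripper_width: 0.0848
gripper_force: 0.0
```

>>> move_arm(
  series=[0.0225, -0.0004, -0.0013, -1.34, -1.86, -4.96, 0, 0.0224, 0.0016, -0.002, -1.34, -1.86, -4.96, 0, 0.0221, 0.0036, -0.0027, -1.34, -1.86, -4.96, 0, 0.0216, 0.0055, -0.0033, -1.34, -1.86, -4.96, 0, 0, 0, 0, 0, 0, 0, 0, 0, 0, 0, 0, 0, 0, 0, 0, 0, 0, 0, 0, 0, 0],
)

```text
time_s: 5.35
position: [0.5041, 0.1219, 0.13]
orientation: [3.141, 0.525, 1.767]
ft_force: [0.9, -0.9, -0.4]
gripper_width: 0.0856
gripper_force: 0.0
```

```bash
python3 - <<'E'
from h import *
s=arm.get_state();print(s["time_s"],s["position"],s["joint_positions"].round(2))
p=np.load("lid.npy");d=np.array([np.cos(p[3]),np.sin(p[3]),0]);a=.5*d+[0,0,.866]
q=pose()[:3,:3].T@(p[:3]+.065*a-s["position"]);print("err tool",q)
plan(p[:3]-.012*a,axisR(a,[d[1],-d[0],0]),6)
E
```

```text
5.35 [0.50409302 0.12186893 0.13000269] [-0.97  0.47  0.48  2.    0.36  0.93 -0.57]
err tool [ 0.00226827 -0.00089914 -0.00121084]
mm/row 12.637994662613176 deg/row 0.04822622017374678
0.0004, -0.0001, 0.0126, -0.02, 0.01, -0.04
0.0004, -0.0001, 0.0126, -0.02, 0.01, -0.04
0.0004, -0.0001, 0.0126, -0.02, 0.01, -0.04
0.0004, -0.0001, 0.0126, -0.02, 0.01, -0.04
0.0004, -0.0001, 0.0126, -0.02, 0.01, -0.04
0.0004, -0.0001, 0.0126, -0.02, 0.01, -0.04
```

>>> move_arm(
  series=[0.0004, -0.0001, 0.0126, 0, 0, 0, 0, 0.0004, -0.0001, 0.0126, 0, 0, 0, 0, 0.0004, -0.0001, 0.0126, 0, 0, 0, 0, 0.0004, -0.0001, 0.0126, 0, 0, 0, 0, 0.0004, -0.0001, 0.0126, 0, 0, 0, 0, 0.0004, -0.0001, 0.0126, 0, 0, 0, 0, 0, 0, 0, 0, 0, 0, 0, 0, 0, 0, 0, 0, 0, 0],
)

```text
time_s: 6.02
position: [0.5106, 0.0854, 0.0638]
orientation: [3.141, 0.525, 1.763]
ft_force: [0.4, 0.1, -0.3]
gripper_width: 0.0855
gripper_force: 0.0
```

>>> move_arm(
  series=[0, 0, 0, 0, 0, 0, 255, 0, 0, 0, 0, 0, 0, 255, 0, 0, 0, 0, 0, 0, 255, 0, 0, 0, 0, 0, 0, 255, 0, 0, 0, 0, 0, 0, 255, 0, 0, 0, 0, 0, 0, 255, 0, 0, 0, 0, 0, 0, 255],
  squeeze=50,
)

```text
time_s: 6.6
position: [0.511, 0.0875, 0.064]
orientation: [3.14, 0.524, 1.766]
ft_force: [-1.6, 2.5, 6.3]
gripper_width: 0.037
gripper_force: 49.7
```

```bash
python3 - <<'E'
from h import *
s=arm.get_state();print(s)
E
```

```text
{'time_s': 6.6, 'joint_positions': array([-0.90302514,  0.56662136,  0.47757384,  2.05516066,  0.37392172,
        0.75757281, -0.57411263]), 'qd': array([-2.66215698e-03,  1.60820318e-03,  2.06977833e-05, -3.86181158e-04,
        1.37750367e-03,  7.06441647e-04,  1.45732910e-03]), 'joint_efforts': array([ 1.10270306e+00, -3.93277931e+01,  7.10107282e+00, -1.23627225e+01,
        9.47622545e-01,  3.14398706e-01,  6.60997626e-03]), 'position': array([0.51095491, 0.08752836, 0.06401756]), 'orientation': array([3.13964606, 0.52438265, 1.76553289]), 'ft_force': array([-1.6141336 ,  2.53034541,  6.28799875]), 'wrist_torque': array([ 0.29125292,  0.40760944, -0.16150915]), 'gripper_force': 49.66627836227417, 'gripper_width': 0.0369795358793815}
```

Gripped at 37 mm. Now I lift out along the axis and check.

>>> move_arm(
  series=[0, 0, -0.004, 0, 0, 0, 255, 0, 0, -0.008, 0, 0, 0, 255, 0, 0, -0.012, 0, 0, 0, 255, 0, 0, -0.016, 0, 0, 0, 255, 0, 0, -0.02, 0, 0, 0, 255, 0, 0, -0.02, 0, 0, 0, 255, 0, 0, 0, 0, 0, 0, 255],
)

```text
time_s: 7.18
position: [0.5044, 0.1297, 0.1351]
orientation: [3.134, 0.52, 1.766]
ft_force: [0.8, 0.1, 0.3]
gripper_width: 0.0369
gripper_force: 50.1
```

```bash
python3 - <<'E'
from h import *
s=arm.get_state();print(s["position"],s["gripper_width"],s["ft_force"])
c=arm.capture("side");cv2.imwrite("pics/s3.png",c)
e=proj("side",s["position"],ext("side"))[0].astype(int);o=c[e[1]-60:e[1]+60,e[0]-80:e[0]+80]
cv2.imwrite("pics/s3c.png",cv2.resize(o,None,fx=5,fy=5,interpolation=2))
plan([.4535,-.174,.215],R.from_euler('xyz',[np.pi,0,1.0]).as_matrix(),14)
E
```

```text
[0.50444612 0.12973089 0.13513621] 0.03685378097822188 [0.76650379 0.06896705 0.31645431]
mm/row 22.6352258408735 deg/row 3.7678018139136435
-0.0206, -0.0077, 0.0051, 0.84, 2.02, 3.07
-0.0212, -0.0065, 0.0045, 0.84, 2.02, 3.07
-0.0217, -0.0053, 0.0038, 0.84, 2.02, 3.07
-0.022, -0.0041, 0.0031, 0.84, 2.02, 3.07
-0.0223, -0.0029, 0.0024, 0.84, 2.02, 3.07
-0.0225, -0.0016, 0.0016, 0.84, 2.02, 3.07
-0.0226, -0.0004, 0.0009, 0.84, 2.02, 3.07
-0.0226, 0.0008, 0.0001, 0.84, 2.02, 3.07
-0.0225, 0.002, -0.0008, 0.84, 2.02, 3.07
-0.0224, 0.0032, -0.0016, 0.84, 2.02, 3.07
-0.0221, 0.0043, -0.0024, 0.84, 2.02, 3.07
-0.0217, 0.0055, -0.0033, 0.84, 2.02, 3.07
-0.0213, 0.0066, -0.0041, 0.84, 2.02, 3.07
-0.0207, 0.0076, -0.005, 0.84, 2.02, 3.07
```

View pics/s3c.png

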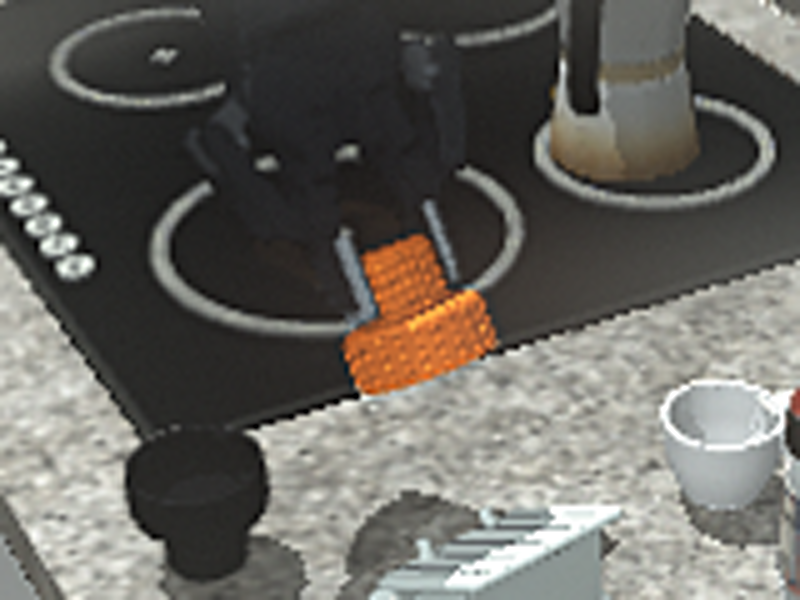

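The lid is held by the grip and clear of the drainer, slightly askew at most. Next, over to the jar, upright.

>>> move_arm(
  series=[-0.0206, -0.0077, 0.0051, 0.84, 2.02, 3.07, 255, -0.0212, -0.0065, 0.0045, 0.84, 2.02, 3.07, 255, -0.0217, -0.0053, 0.0038, 0.84, 2.02, 3.07, 255, -0.022, -0.0041, 0.0031, 0.84, 2.02, 3.07, 255, -0.0223, -0.0029, 0.0024, 0.84, 2.02, 3.07, 255, -0.0225, -0.0016, 0.0016, 0.84, 2.02, 3.07, 255, -0.0226, -0.0004, 0.0009, 0.84, 2.02, 3.07, 255, -0.0226, 0.0008, 0.0001, 0.84, 2.02, 3.07, 255, -0.0225, 0.002, -0.0008, 0.84, 2.02, 3.07, 255, -0.0224, 0.0032, -0.0016, 0.84, 2.02, 3.07, 255],
)

```text
time_s: 8.07
position: [0.4654, -0.0907, 0.191]
orientation: [3.102, 0.15, 1.205]
ft_force: [0.6, 0.5, -0.3]
gripper_width: 0.0368
gripper_force: 50.1
```

>>> move_arm(
  series=[-0.0221, 0.0043, -0.0024, 0.84, 2.02, 3.07, 255, -0.0217, 0.0055, -0.0033, 0.84, 2.02, 3.07, 255, -0.0213, 0.0066, -0.0041, 0.84, 2.02, 3.07, 255, -0.0207, 0.0076, -0.005, 0.84, 2.02, 3.07, 255, 0, 0, 0, 0, 0, 0, 255, 0, 0, 0, 0, 0, 0, 255, 0, 0, 0, 0, 0, 0, 255],
)

```text
time_s: 8.65
position: [0.4514, -0.1749, 0.2142]
orientation: [-3.139, 0.006, 0.997]
ft_force: [0.9, -0.0, -1.7]
gripper_width: 0.0365
gripper_force: 50.2
```

```bash
cat > hold.py <<'E'
from h import *
from scipy.optimize import minimize
s=arm.get_state();print(s["time_s"],s["position"],s["orientation"],s["joint_positions"].round(2),s["gripper_width"],s["ft_force"])
T=pose(s); V={n:(arm.capture(n),ext(n)) for n in("side","top")}
for n in V: cv2.imwrite(f"pics/h_{n}.png",V[n][0])
t=np.linspace(0,2*np.pi,48,endpoint=False);S=4
def ax(p): return R.from_rotvec([p[3],p[4],0]).as_matrix()
def hulls(p,n,E):
    Q=ax(p); out=[]
    for r,h0,h1 in((.032,-.041,-.015),(.019,-.015,.015)):
        m=np.zeros((420*S,560*S),np.uint8)
        P=np.array([[r*np.cos(x),r*np.sin(x),h] for h in(h0,h1) for x in t])@Q.T+p[:3]
        cv2.fillConvexPoly(m,cv2.convexHull(np.round(proj(n,P,E)*S+S/2-.5).astype(np.int32)),255)
        out.append(cv2.resize(m,(560,420),interpolation=cv2.INTER_AREA)/255.)
    return out
p0=np.r_[T[:3,3]+[0,0,.012],0,0]; M={}
for n,(im,E) in V.items():
    hsv=cv2.cvtColor(im,cv2.COLOR_BGR2HSV); m=((hsv[...,0]<26)&(hsv[...,1]>120)&(hsv[...,2]>50)).astype(np.uint8)
    l,st,ce=cv2.connectedComponentsWithStats(m)[1:]; e=proj(n,p0[:3]-[0,0,.028],E)[0]
    j=min([i for i in range(1,len(st)) if st[i,4]>100],key=lambda i:np.hypot(*(ce[i]-e))); M[n]=(l==j)*1.; print(n,st[j],ce[j],e)
def cost(p,n):
    c,g=hulls(p,n,V[n][1]); u=np.maximum(c,g); occ=c if n=="side" else c*(1-dil[n])
    return ((M[n]*(1-u)).sum()+(occ*(1-M[n])).sum())/M[n].sum()
dil={}
for n,(im,E) in V.items(): dil[n]=np.clip((im.max(2)<70)*1.,0,1)
sc=np.r_[.004,.004,.004,.05,.05]
f=lambda q:sum(cost(p0+q*sc,n) for n in V)+.02*(q[3]**2+q[4]**2)
r=minimize(f,np.zeros(5),method="Nelder-Mead",options=dict(initial_simplex=np.r_[[np.zeros(5)],np.eye(5)*1.5],maxfev=400,xatol=.02))
p=p0+r.x*sc; a=ax(p)[:,2]
print("grip",p[:3],"edge",p[:3]-.041*a,"tilt deg",np.degrees(p[3:]),r.fun,[cost(p,n) for n in V])
E
python3 hold.py
```

```text
8.65 [ 0.45135866 -0.17493676  0.21419241] [-3.13877481  0.0057179   0.99670877] [-0.32  0.2   0.69  2.02 -0.15  0.98 -0.13] 0.036474593402473186 [ 0.93989324 -0.03346511 -1.70836378]
side [ 257  199   47   65 1855] [279.47331536 230.22425876] [282.91556249 226.87525618]
top [351 223  15  30 285] [358.15087719 237.17894737] [368.85947951 238.74550021]
grip [ 0.4509895  -0.17394421  0.22068937] edge [ 0.4503573  -0.17608105  0.17974997] tilt deg [-2.98761534  0.88391827] 0.9368912276581073 [np.float64(0.26035621795888164), np.float64(0.6528792569659443)]
```

The top view is occluded by the hand and the side mask merged with the small lid, so that fit is unusable. The grasp geometry serves instead: at the grasp, lid_grip was 10.9 mm behind the TCP and less than 1 mm off axis. So TCP height is about grip height minus 11 mm. I'll lower towards the neck and recentre.

>>> move_arm(
  series=[0.001, 0.0006, 0.012, 0, 0, 0, 255, 0, 0, 0.012, 0, 0, 0, 255, 0, 0, 0.012, 0, 0, 0, 255, 0, 0, 0.012, 0, 0, 0, 255, 0, 0, 0.012, 0, 0, 0, 255, 0, 0, 0, 0, 0, 0, 255, 0, 0, 0, 0, 0, 0, 255],
)

```text
time_s: 9.33
position: [0.4528, -0.1739, 0.1545]
orientation: [-3.139, 0.006, 0.999]
ft_force: [0.4, -0.3, -2.0]
gripper_width: 0.0365
gripper_force: 50.2
```

```bash
cat > st.py <<'E'
from h import *
s=arm.get_state();T=pose(s);print(s["time_s"],"pos",s["position"].round(4),"rpy",s["orientation"].round(3),"F",s["ft_force"].round(1),"M",s["wrist_torque"].round(2),"q",s["joint_positions"].round(2),s["gripper_width"])
print("tool err to jar axis",(T[:3,:3].T@(np.array([.4535,-.174,.111])-s["position"])).round(4))
E
python3 st.py; python3 - <<'E'
from h import *
s=arm.get_state();c=arm.capture("side");w=arm.capture("wrist");cv2.imwrite("pics/w4.png",w)
T=pose(s)
cv2.imwrite("pics/p9.png",np.hstack([cv2.resize(c[180:330,210:350],(420,450),interpolation=2),cv2.resize(w[150:420,80:480],(380,450))]))
E
```

```text
9.3333 pos [ 0.4528 -0.1739  0.1545] rpy [-3.139  0.006  0.999] F [ 0.4 -0.3 -2. ] M [-0.01 -0.09 -0.01] q [-0.27  0.29  0.66  2.08 -0.23  0.84 -0.05] 0.03651630145269471
tool err to jar axis [0.0006 0.0008 0.0435]
```

View pics/p9.png

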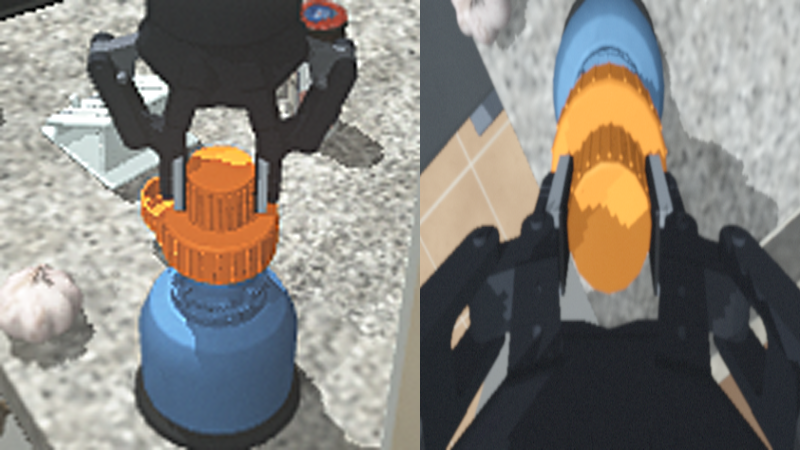

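The lid sits straight in the hand, right above the jar neck. I'll lower gently and feel for contact (expected with the TCP at about .131–.134).

>>> move_arm(
  series=[0.0005, 0.0007, 0.005, 0, 0, 0, 255, 0, 0, 0.005, 0, 0, 0, 255, 0, 0, 0.004, 0, 0, 0, 255, 0, 0, 0.002, 0, 0, 0, 255, 0, 0, 0.002, 0, 0, 0, 255, 0, 0, 0.001, 0, 0, 0, 255, 0, 0, 0, 0, 0, 0, 255],
)

```text
time_s: 10.02
position: [0.4538, -0.175, 0.136]
orientation: [-3.141, 0.005, 0.997]
ft_force: [0.7, 0.7, -2.2]
gripper_width: 0.0366
gripper_force: 50.2
```

```bash
python3 st.py
```

```text
10.0167 pos [ 0.4538 -0.175   0.136 ] rpy [-3.141  0.005  0.997] F [ 0.7  0.7 -2.2] M [ 0.06 -0.02 -0.01] q [-0.25  0.32  0.65  2.1  -0.26  0.8  -0.02] 0.03655397078559312
tool err to jar axis [ 0.0008 -0.0008  0.025 ]
```

>>> move_arm(
  series=[0, 0, 0.001, 0, 0, 0, 255, 0, 0, 0.001, 0, 0, 0, 255, 0, 0, 0, 0, 0, 0, 255],
)

```text
time_s: 10.27
position: [0.4542, -0.1752, 0.1345]
orientation: [-3.141, 0.004, 0.997]
ft_force: [0.2, 1.2, 1.9]
gripper_width: 0.0363
gripper_force: 50.8
```

>>> move_arm(
  series=[0, 0, 0.001, 0, 0, 0, 255, 0, 0, 0.001, 0, 0, 0, 255, 0, 0, 0, 0, 0, 0, 255],
)

```text
time_s: 10.52
position: [0.4544, -0.1754, 0.1333]
orientation: [-3.141, 0.004, 0.997]
ft_force: [-1.4, 0.8, 10.4]
gripper_width: 0.0365
gripper_force: 51.7
```

Contact at about 12 N (baseline −2). I'll ease off and start turning anticlockwise (negative about tool z).

>>> move_arm(
  series=[0, 0, -0.0006, 0, 0, -4, 255, 0, 0, 0, 0, 0, -4, 255, 0, 0, 0, 0, 0, -4, 255, 0, 0, 0, 0, 0, -4, 255],
)

```text
time_s: 10.85
position: [0.4541, -0.1739, 0.1327]
orientation: [-3.139, 0.003, 1.28]
ft_force: [0.6, 3.0, 0.4]
gripper_width: 0.0366
gripper_force: 50.3
```

```bash
python3 st.py
```

```text
10.85 pos [ 0.4541 -0.1739  0.1327] rpy [-3.139e+00  3.000e-03  1.280e+00] F [0.6 3.  0.4] M [ 0.62 -0.12 -0.11] q [-0.2   0.32  0.58  2.1  -0.24  0.79  0.23] 0.03659940602291665
tool err to jar axis [-0.0002 -0.0005  0.0217]
```

>>> move_arm(
  series=[0, 0, 0.0006, 0, 0, -4, 255, 0, 0, 0.0004, 0, 0, -4, 255, 0, 0, 0.0002, 0, 0, -4, 255],
)

```text
time_s: 11.1
position: [0.455, -0.1739, 0.1318]
orientation: [-3.141, 0.002, 1.489]
ft_force: [1.7, 2.8, 1.4]
gripper_width: 0.0361
gripper_force: 50.4
```

```bash
python3 st.py
```

```text
11.1 pos [ 0.455  -0.1739  0.1318] rpy [-3.141e+00  2.000e-03  1.489e+00] F [1.7 2.8 1.4] M [ 0.89 -0.54 -0.08] q [-0.16  0.31  0.53  2.1  -0.22  0.79  0.42] 0.0361226681483873
tool err to jar axis [-0.0001 -0.0015  0.0208]
```

>>> move_arm(
  series=[0, 0, 0.0006, 0, 0, -4, 255, 0, 0, 0.0005, 0, 0, -4, 255, 0, 0, 0.0003, 0, 0, -4, 255],
)

```text
time_s: 11.35
position: [0.4538, -0.174, 0.1304]
orientation: [-3.138, 0.001, 1.695]
ft_force: [-0.1, -1.0, 1.7]
gripper_width: 0.0367
gripper_force: 50.5
```

```bash
python3 st.py
```

```text
11.35 pos [ 0.4538 -0.174   0.1304] rpy [-3.138e+00  1.000e-03  1.695e+00] F [-0.1 -1.   1.7] M [-0.18  0.15 -0.43] q [-0.12  0.31  0.48  2.1  -0.2   0.78  0.6 ] 0.036708785302427896
tool err to jar axis [ 0.0001 -0.0003  0.0194]
```

>>> move_arm(
  series=[0, 0, 0.0008, 0, 0, -3, 255, 0, 0, 0.0006, 0, 0, -3, 255, 0, 0, 0.0004, 0, 0, -3, 255],
)

```text
time_s: 11.6
position: [0.4546, -0.1763, 0.1292]
orientation: [-3.14, 0.004, 1.851]
ft_force: [0.2, -3.5, 5.3]
gripper_width: 0.0366
gripper_force: 51.1
```

```bash
python3 st.py
```

```text
11.6 pos [ 0.4546 -0.1763  0.1292] rpy [-3.14   0.004  1.851] F [ 0.2 -3.5  5.3] M [-1.14 -0.14 -0.53] q [-0.09  0.31  0.44  2.1  -0.18  0.77  0.75] 0.036570140217507346
tool err to jar axis [ 0.0026 -0.0004  0.0182]
```

>>> move_arm(
  series=[0.0012, 0, 0.0002, 0, 0, -3, 255, 0, 0, 0.0002, 0, 0, -3, 255, 0, 0, 0.0002, 0, 0, -3, 255],
)

```text
time_s: 11.85
position: [0.4554, -0.1768, 0.1288]
orientation: [-3.141, 0.008, 2.007]
ft_force: [2.7, -4.8, -0.3]
gripper_width: 0.0367
gripper_force: 50.5
```

```bash
python3 st.py
```

```text
11.85 pos [ 0.4554 -0.1768  0.1288] rpy [-3.141  0.008  2.007] F [ 2.7 -4.8 -0.3] M [-1.07 -0.65 -0.8 ] q [-0.06  0.3   0.41  2.1  -0.16  0.77  0.88] 0.03666301126165796
tool err to jar axis [ 0.0035 -0.0005  0.0178]
```

>>> move_arm(
  series=[0, 0, 0.0008, 0, 0, 0, 255, 0, 0, 0.0008, 0, 0, 0, 255, 0, 0, 0, 0, 0, 0, 255],
)

```text
time_s: 12.1
position: [0.4555, -0.1769, 0.1279]
orientation: [-3.141, 0.008, 2.004]
ft_force: [0.7, -5.2, 7.4]
gripper_width: 0.0365
gripper_force: 51.4
```

```bash
python3 st.py
```

```text
12.1 pos [ 0.4555 -0.1769  0.1279] rpy [-3.141  0.008  2.004] F [ 0.7 -5.2  7.4] M [-1.13 -0.16 -0.67] q [-0.06  0.3   0.41  2.1  -0.16  0.77  0.88] 0.03646623941465676
tool err to jar axis [ 0.0036 -0.0006  0.0169]
```

>>> move_arm(
  series=[-0.0008, 0, 0, 0, 0, -3, 255, 0, 0, 0, 0, 0, -3, 255, 0, 0, 0.0002, 0, 0, -3, 255],
)

```text
time_s: 12.35
position: [0.4566, -0.1773, 0.1272]
orientation: [-3.141, 0.009, 2.163]
ft_force: [6.2, -7.6, 0.1]
gripper_width: 0.0365
gripper_force: 50.1
```

```bash
python3 st.py
```

```text
12.35 pos [ 0.4566 -0.1773  0.1272] rpy [-3.141  0.009  2.163] F [ 6.2 -7.6  0.1] M [-1.83 -1.34 -0.7 ] q [-0.03  0.3   0.37  2.09 -0.15  0.76  1.03] 0.03646682599425654
tool err to jar axis [ 0.0047 -0.0007  0.0162]
```

>>> move_arm(
  series=[-0.001, 0, 0, 0, 0, 0, 255, -0.001, 0, 0.0003, 0, 0, 0, 255, 0, 0, 0.0003, 0, 0, 0, 255],
)

```text
time_s: 12.6
position: [0.4569, -0.1777, 0.1265]
orientation: [-3.14, 0.005, 2.164]
ft_force: [3.5, -2.5, 8.0]
gripper_width: 0.0368
gripper_force: 51.1
```

```bash
python3 st.py
```

```text
12.6 pos [ 0.4569 -0.1777  0.1265] rpy [-3.14   0.005  2.164] F [ 3.5 -2.5  8. ] M [-0.72 -0.65 -0.59] q [-0.03  0.31  0.37  2.09 -0.15  0.77  1.03] 0.036770033430825834
tool err to jar axis [ 0.0051 -0.0007  0.0155]
```

>>> move_arm(
  series=[-0.0006, 0, 0, 0, 0, -3, 255, 0, 0, 0.0003, 0, 0, -3, 255, 0, 0, 0.0003, 0, 0, -3, 255],
)

```text
time_s: 12.85
position: [0.4581, -0.1777, 0.1257]
orientation: [-3.14, 0.006, 2.323]
ft_force: [8.3, -4.8, 1.6]
gripper_width: 0.0365
gripper_force: 49.4
```

```bash
python3 st.py
```

```text
12.85 pos [ 0.4581 -0.1777  0.1257] rpy [-3.14   0.006  2.323] F [ 8.3 -4.8  1.6] M [-1.14 -1.94 -0.64] q [ 0.    0.31  0.34  2.09 -0.14  0.76  1.18] 0.036520544490069036
tool err to jar axis [ 0.0059 -0.0008  0.0147]
```

```bash
python3 - <<'E'
from h import *
s=arm.get_state();c=arm.capture("side");w=arm.capture("wrist");t=arm.capture("top")
for n,i in(("side5",c),("w5",w),("top5",t)): cv2.imwrite(f"pics/{n}.png",i)
cv2.imwrite("pics/p10.png",np.hstack([cv2.resize(c[190:300,230:340],(450,450),interpolation=2),cv2.resize(w[130:430,130:430],(340,450),interpolation=1)]))
for n in("side","top"): print(n,proj(n,[s["position"],[.4535,-.174,.111],[.4535,-.174,.15]],ext(n)))
E
```

```text
side [[286.796755   259.84877561]
 [283.19602893 265.77881644]
 [283.44274905 248.80005792]]
top [[362.71952496 238.0488367 ]
 [359.5430141  240.79547207]
 [363.24056472 239.43994947]]
```

View pics/p10.png

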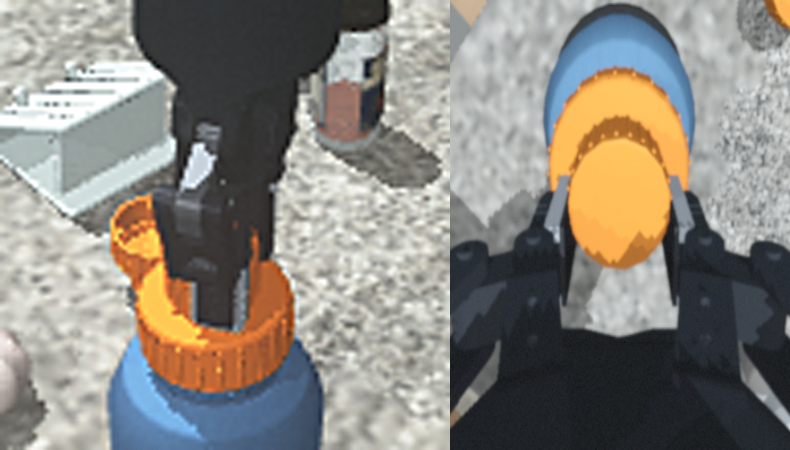

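```bash
cat > fit2.py <<'E'
from h import *
import sys
from scipy.optimize import minimize
s=arm.get_state();suf=sys.argv[1]
V={}
for n,f in(("side","side"),("wrist","w"),("top","top")):
    if suf!="5": cv2.imwrite(f"pics/{f}{suf}.png",arm.capture(n))
    V[n]=(cv2.imread(f"pics/{f}{suf}.png"),ext(n,s))
t=np.linspace(0,2*np.pi,48,endpoint=False);S=4
ax=lambda p:R.from_rotvec([p[3],p[4],0]).as_matrix()
def hulls(p,n):
    Q=ax(p); u=np.zeros((420*S,560*S),np.uint8)
    for r,h0,h1 in((.032,-.041,-.015),(.019,-.015,.015)):
        P=np.array([[r*np.cos(x),r*np.sin(x),h] for h in(h0,h1) for x in t])@Q.T+p[:3]
        cv2.fillConvexPoly(u,cv2.convexHull(np.round(proj(n,P,V[n][1])*S+S/2-.5).astype(np.int32)),255)
    return cv2.resize(u,(560,420),interpolation=cv2.INTER_AREA)/255.
p0=np.r_[.4535,-.174,s["position"][2]+.011,0,0]; M={};D={}
t0=np.array([.4955,-.0476,.022])
for n,(im,E) in V.items():
    hsv=cv2.cvtColor(im,cv2.COLOR_BGR2HSV); M[n]=((hsv[...,0]<26)&(hsv[...,1]>120)&(hsv[...,2]>50))*1.
    ok=np.zeros((420,560),np.uint8); c=proj(n,p0[:3],E)[0]; cv2.circle(ok,tuple(int(v) for v in c),{"side":32,"top":27,"wrist":110}[n],1,-1)
    if n!="wrist":
        for h in (-.01,.0,.02): cv2.circle(ok,tuple(int(v) for v in proj(n,t0+[0,0,h],E)[0]),15 if n=="side" else 13,0,-1)
    # drop gripper-dark pixels (low saturation, not blue jar / orange)
    if n!="side": ok[(hsv[...,1]<110)&(hsv[...,2]<110)]=0
    else: ok[cv2.dilate(((hsv[...,2]<75)&(hsv[...,1]<110)).astype(np.uint8),np.ones((5,5)))>0]=0
    D[n]=ok*1.
def cost(p,n):
    return (D[n]*np.abs(hulls(p,n)-M[n])).sum()/(D[n]*M[n]).sum()
sc=np.r_[.003,.003,.003,.05,.05]
for ks in(["side"],["side","wrist"],["side","wrist","top"]):
    f=lambda q:sum(cost(p0+q*sc,n) for n in ks)+.003*(q**2).sum()
    r=minimize(f,np.zeros(5),method="Nelder-Mead",options=dict(initial_simplex=np.r_[[np.zeros(5)],np.eye(5)*1.2],maxfev=350,xatol=.02))
    p=p0+r.x*sc; T=pose(s)
    print(ks,"grip",p[:3].round(4),"tilt",np.degrees(p[3:]).round(1),"h",round((p[2]-.111)*1e3,1),[round(cost(p,n),3) for n in ks],"lid in tool",(T[:3,:3].T@(p[:3]-s["position"])).round(4))
E
python3 fit2.py 5
```

```text
['side'] grip [ 0.4532 -0.1714  0.136 ] tilt [ 0.4 -0.4] h 25.0 [np.float64(0.069)] lid in tool [ 0.008   0.0007 -0.0104]
['side', 'wrist'] grip [ 0.4517 -0.1702  0.1369] tilt [-6.4 -1.1] h 25.9 [np.float64(0.071), np.float64(0.094)] lid in tool [ 0.0099  0.0005 -0.0113]
['side', 'wrist', 'top'] grip [ 0.4503 -0.1707  0.1374] tilt [-4.5 -3.6] h 26.4 [np.float64(0.066), np.float64(0.093), np.float64(0.121)] lid in tool [ 0.0104 -0.0009 -0.0118]
```

The lid's centre has crept about 8 mm along the pads (+tool x). It stands about 25 mm above the mouth, so it has nearly dropped. I'll release, let it level itself, and re-measure before regrasping centred.

>>> move_arm(
  series=[0, 0, -0.0005, 0, 0, 0, 80, 0, 0, -0.0005, 0, 0, 0, 80, 0, 0, 0, 0, 0, 0, 80, 0, 0, 0, 0, 0, 0, 80, 0, 0, 0, 0, 0, 0, 80],
)

```text
time_s: 13.42
position: [0.4546, -0.1764, 0.1254]
orientation: [-3.136, -0.001, 2.324]
ft_force: [0.3, 0.0, -0.4]
gripper_width: 0.0586
gripper_force: 0.0
```

```bash
python3 st.py; python3 fit2.py 6
```

```text
13.4167 pos [ 0.4546 -0.1764  0.1254] rpy [-3.136e+00 -1.000e-03  2.324e+00] F [ 0.3  0.  -0.4] M [ 0.04  0.02 -0.01] q [ 0.    0.31  0.34  2.09 -0.14  0.77  1.17] 0.05859341663037235
tool err to jar axis [0.0025 0.0009 0.0144]
['side'] grip [ 0.4524 -0.1735  0.1352] tilt [0.4 0.4] h 24.2 [np.float64(0.069)] lid in tool [ 0.0036  0.0003 -0.0098]
['side', 'wrist'] grip [ 0.4522 -0.1741  0.131 ] tilt [-0.6 -0.2] h 20.0 [np.float64(0.065), np.float64(0.029)] lid in tool [ 0.0033 -0.0002 -0.0056]
['side', 'wrist', 'top'] grip [ 0.4522 -0.1741  0.1311] tilt [-0.4 -0.3] h 20.1 [np.float64(0.065), np.float64(0.03), np.float64(0.152)] lid in tool [ 0.0034 -0.0002 -0.0057]
```

Once released, the lid levelled itself: centre (.4523,−.174), tilt about 0°, height 20–24 mm. That matches dropped into the thread (23 mm). I'll regrasp centred on it.

>>> move_arm(
  series=[0.0015, 0, 0.001, 0, 0, 0, 80, 0.0015, 0, 0.0015, 0, 0, 0, 80, 0, 0, 0.001, 0, 0, 0, 80, 0, 0, 0, 0, 0, 0, 80],
)

```text
time_s: 13.9
position: [0.4529, -0.1745, 0.1219]
orientation: [-3.136, -0.0, 2.323]
ft_force: [0.6, -0.3, 0.4]
gripper_width: 0.0589
gripper_force: 0.0
```

```bash
python3 st.py; sed -i 's/\.4535,-\.174,/.4523,-.1741,/' st.py
```

```text
13.9 pos [ 0.4529 -0.1745  0.1219] rpy [-3.136 -0.     2.323] F [ 0.6 -0.3  0.4] M [ 0.01  0.03 -0.02] q [-0.    0.31  0.33  2.1  -0.14  0.76  1.17] 0.05894474722888455
tool err to jar axis [-0.0001  0.0008  0.0109]
```

Centred. Close, then turn anticlockwise to confirm the stop.

>>> move_arm(
  series=[0, 0, 0, 0, 0, 0, 255, 0, 0, 0, 0, 0, 0, 255, 0, 0, 0, 0, 0, 0, 255, 0, 0, 0, 0, 0, 0, 255, 0, 0, 0, 0, 0, 0, 255],
  squeeze=50,
)

```text
time_s: 14.32
position: [0.4539, -0.1745, 0.1226]
orientation: [-3.138, 0.001, 2.323]
ft_force: [1.3, 1.4, 3.3]
gripper_width: 0.037
gripper_force: 49.9
```

```bash
python3 st.py
```

```text
14.3167 pos [ 0.4539 -0.1745  0.1226] rpy [-3.138e+00  1.000e-03  2.323e+00] F [1.3 1.4 3.3] M [ 0.44 -0.25 -0.02] q [-0.    0.31  0.33  2.1  -0.14  0.76  1.17] 0.03695837120617829
tool err to jar axis [ 0.0014 -0.0009  0.0116]
```

>>> move_arm(
  series=[0, 0, 0, 0, 0, -2, 255, 0, 0, 0, 0, 0, -2, 255, 0, 0, 0, 0, 0, -2, 255],
)

```text
time_s: 14.57
position: [0.4549, -0.1747, 0.1228]
orientation: [-3.14, 0.003, 2.425]
ft_force: [4.0, 0.7, -1.6]
gripper_width: 0.0364
gripper_force: 50.2
```

```bash
python3 st.py
```

```text
14.5667 pos [ 0.4549 -0.1747  0.1228] rpy [-3.140e+00  3.000e-03  2.425e+00] F [ 4.   0.7 -1.6] M [ 0.2  -0.99 -0.35] q [ 0.02  0.3   0.31  2.1  -0.13  0.76  1.27] 0.036400035793871396
tool err to jar axis [ 0.0024 -0.0012  0.0117]
```

>>> move_arm(
  series=[0, 0, 0.0002, 0, 0, -2, 255, 0, 0, 0.0002, 0, 0, -2, 255, 0, 0, 0.0002, 0, 0, -2, 255],
)

```text
time_s: 14.82
position: [0.4565, -0.1755, 0.1227]
orientation: [-3.14, 0.006, 2.53]
ft_force: [5.3, 1.6, 1.9]
gripper_width: 0.0367
gripper_force: 50.7
```

```bash
python3 st.py
```

```text
14.8167 pos [ 0.4565 -0.1755  0.1227] rpy [-3.14   0.006  2.53 ] F [5.3 1.6 1.9] M [ 0.21 -1.24 -1.17] q [ 0.04  0.3   0.29  2.09 -0.12  0.75  1.36] 0.03674863467794124
tool err to jar axis [ 0.0043 -0.0012  0.0117]
```

Torque rose to −1.2 N·m with no further sinking, so this is the anticlockwise stop in the thread. I'll regrasp centred, then screw clockwise.

>>> move_arm(
  series=[0, 0, 0, 0, 0, 0, 100, 0, 0, 0, 0, 0, 0, 100, 0, 0, 0, 0, 0, 0, 100, 0, 0, 0, 0, 0, 0, 100],
)

```text
time_s: 15.15
position: [0.4524, -0.1747, 0.1213]
orientation: [-3.136, -0.002, 2.532]
ft_force: [-0.2, 0.5, 0.2]
gripper_width: 0.0522
gripper_force: 0.0
```

```bash
python3 st.py; python3 fit2.py 7
```

```text
15.15 pos [ 0.4524 -0.1747  0.1213] rpy [-3.136e+00 -2.000e-03  2.532e+00] F [-0.2  0.5  0.2] M [-0.03 -0.01  0.02] q [ 0.04  0.3   0.29  2.1  -0.12  0.76  1.36] 0.05218998225317815
tool err to jar axis [0.0004 0.0005 0.0103]
['side'] grip [ 0.4533 -0.1711  0.1323] tilt [-0.1 -0.4] h 21.3 [np.float64(0.069)] lid in tool [ 0.0013  0.0034 -0.011 ]
['side', 'wrist'] grip [ 0.451  -0.1724  0.1351] tilt [-2.7 -2.5] h 24.1 [np.float64(0.074), np.float64(0.048)] lid in tool [ 0.0025  0.001  -0.0138]
['side', 'wrist', 'top'] grip [ 0.451  -0.1722  0.1345] tilt [-2.4 -2.3] h 23.5 [np.float64(0.075), np.float64(0.05), np.float64(0.25)] lid in tool [ 0.0026  0.0011 -0.0132]
```

Height is 23.5 mm, so the lid has dropped in. Close firmly and screw clockwise, sinking with it.

>>> move_arm(
  series=[0, 0, 0, 0, 0, 0, 255, 0, 0, 0, 0, 0, 0, 255, 0, 0, 0, 0, 0, 0, 255, 0, 0, 0, 0, 0, 0, 255, 0, 0, 0.0003, 0, 0, 4, 255, 0, 0, 0.0003, 0, 0, 4, 255, 0, 0, 0.0003, 0, 0, 4, 255],
  squeeze=80,
)

```text
time_s: 15.88
position: [0.454, -0.1747, 0.1219]
orientation: [-3.138, 0.001, 2.321]
ft_force: [-1.5, 1.8, 14.8]
gripper_width: 0.0363
gripper_force: 80.4
```

```bash
python3 st.py
```

```text
15.8833 pos [ 0.454  -0.1747  0.1219] rpy [-3.138e+00  1.000e-03  2.321e+00] F [-1.5  1.8 14.8] M [0.56 0.58 0.23] q [ 0.    0.31  0.33  2.1  -0.14  0.76  1.17] 0.03628625047418776
tool err to jar axis [ 0.0016 -0.0008  0.0109]
```

>>> move_arm(
  series=[0, 0, 0.0003, 0, 0, 4, 255, 0, 0, 0.0003, 0, 0, 4, 255, 0, 0, 0.0003, 0, 0, 4, 255, 0, 0, 0.0003, 0, 0, 4, 255, 0, 0, 0.0003, 0, 0, 4, 255],
)

```text
time_s: 16.3
position: [0.4535, -0.1752, 0.1209]
orientation: [-3.138, 0.002, 1.972]
ft_force: [-2.4, 1.6, 14.7]
gripper_width: 0.0361
gripper_force: 80.6
```

```bash
python3 st.py
```

```text
16.3 pos [ 0.4535 -0.1752  0.1209] rpy [-3.138e+00  2.000e-03  1.972e+00] F [-2.4  1.6 14.7] M [0.37 0.89 0.21] q [-0.06  0.32  0.41  2.1  -0.18  0.76  0.86] 0.03605780110757667
tool err to jar axis [ 0.0015 -0.0007  0.0099]
```

>>> move_arm(
  series=[0, 0, 0.0002, 0, 0, 4, 255, 0, 0, 0.0002, 0, 0, 4, 255, 0, 0, 0.0003, 0, 0, 4, 255, 0, 0, 0.0003, 0, 0, 4, 255, 0, 0, 0.0003, 0, 0, 4, 255],
)

```text
time_s: 16.72
position: [0.4531, -0.1748, 0.119]
orientation: [-3.138, 0.003, 1.623]
ft_force: [-2.5, 2.5, 10.7]
gripper_width: 0.0359
gripper_force: 80.2
```

```bash
python3 st.py
```

```text
16.7167 pos [ 0.4531 -0.1748  0.119 ] rpy [-3.138e+00  3.000e-03  1.623e+00] F [-2.5  2.5 10.7] M [0.42 0.68 0.16] q [-0.13  0.33  0.49  2.11 -0.22  0.76  0.56] 0.03586550243847057
tool err to jar axis [ 0.0008 -0.0008  0.008 ]
```

>>> move_arm(
  series=[0, 0, 0.0002, 0, 0, 3, 255, 0, 0, 0.0002, 0, 0, 3, 255, 0, 0, 0.0002, 0, 0, 3, 255, 0, 0, 0.0002, 0, 0, 3, 255],
)

```text
time_s: 17.05
position: [0.4528, -0.1749, 0.118]
orientation: [-3.138, 0.004, 1.414]
ft_force: [-2.5, 2.3, 13.2]
gripper_width: 0.0362
gripper_force: 80.3
```

```bash
python3 st.py
```

```text
17.05 pos [ 0.4528 -0.1749  0.118 ] rpy [-3.138  0.004  1.414] F [-2.5  2.3 13.2] M [0.49 0.84 0.22] q [-0.17  0.34  0.54  2.11 -0.24  0.76  0.37] 0.036177919378824884
tool err to jar axis [ 0.0007 -0.0006  0.007 ]
```

>>> move_arm(
  series=[0, 0, 0.0002, 0, 0, 2, 255, 0, 0, 0.0001, 0, 0, 2, 255, 0, 0, 0.0001, 0, 0, 2, 255],
)

```text
time_s: 17.3
position: [0.453, -0.1741, 0.118]
orientation: [-3.138, 0.004, 1.318]
ft_force: [-4.0, 2.5, 16.5]
gripper_width: 0.036
gripper_force: 80.9
```

```bash
python3 st.py
```

```text
17.3 pos [ 0.453  -0.1741  0.118 ] rpy [-3.138  0.004  1.318] F [-4.   2.5 16.5] M [0.83 1.1  2.23] q [-0.19  0.34  0.57  2.11 -0.26  0.76  0.29] 0.035966423776280426
tool err to jar axis [-0.0001 -0.0007  0.007 ]
```

>>> move_arm(
  series=[0, 0, 0, 0, 0, 2, 255, 0, 0, 0, 0, 0, 2, 255, 0, 0, 0, 0, 0, 2, 255],
)

```text
time_s: 17.55
position: [0.4525, -0.1758, 0.118]
orientation: [-3.139, 0.007, 1.211]
ft_force: [-6.4, -5.0, 15.4]
gripper_width: 0.0361
gripper_force: 80.7
```

```bash
python3 st.py
```

```text
17.55 pos [ 0.4525 -0.1758  0.118 ] rpy [-3.139  0.007  1.211] F [-6.4 -5.  15.4] M [-1.3   1.64 -0.05] q [-0.21  0.34  0.6   2.11 -0.27  0.76  0.2 ] 0.0360944031814286
tool err to jar axis [ 0.0015 -0.0008  0.007 ]
```

Torque rose to 2.2 N·m at about 70° after about 4 mm of sinking, then the grip slipped: that is the end stop. Let go and back off straight up.

>>> move_arm(
  series=[0, 0, 0, 0, 0, 0, 0, 0, 0, 0, 0, 0, 0, 0, 0, 0, 0, 0, 0, 0, 0, 0, 0, 0, 0, 0, 0, 0, 0, 0, 0, 0, 0, 0, 0],
)

```text
time_s: 17.97
position: [0.453, -0.1746, 0.1165]
orientation: [-3.139, 0.005, 1.206]
ft_force: [0.3, 0.4, -0.5]
gripper_width: 0.0854
gripper_force: 0.0
```

>>> move_arm(
  series=[0, 0, -0.01, 0, 0, 0, 0, 0, 0, -0.015, 0, 0, 0, 0, 0, 0, -0.02, 0, 0, 0, 0, 0, 0, -0.025, 0, 0, 0, 0, 0, 0, -0.03, 0, 0, 0, 0, 0, 0, -0.02, 0, 0, 0, 0, 0, 0, 0, 0, 0, 0, 0, 0, 0, 0, 0, 0, 0, 0],
)

```text
time_s: 18.63
position: [0.4542, -0.1745, 0.2382]
orientation: [3.14, 0.003, 1.206]
ft_force: [0.2, 0.3, 0.1]
gripper_width: 0.0855
gripper_force: 0.0
```

```bash
sed -i 's/s\["position"\]\[2\]+.011/.132/' fit2.py; python3 st.py; python3 fit2.py 8; python3 - <<'E'
from h import *
# bystanders unchanged? compare first/last side & top crops
for n,q in(("side",{"cup":(293,192),"spice":(316,205),"garlic":(223,284)}),("top",{"cup":(236,154),"spice":(274,153),"garlic":(308,275),"pepper":(371,155)})):
    a=cv2.imread(f"pics/{n}0.png",0).astype(np.float32);b=cv2.imread(f"pics/{n}8.png",0).astype(np.float32)
    for k,(u,v) in q.items():
        w=14;print(n,k,cv2.phaseCorrelate(a[v-w:v+w,u-w:u+w],b[v-w:v+w,u-w:u+w]))
E
```

```text
18.6333 pos [ 0.4542 -0.1745  0.2382] rpy [3.140e+00 3.000e-03 1.206e+00] F [0.2 0.3 0.1] M [0.01 0.06 0.03] q [-0.3   0.16  0.66  1.99 -0.11  1.02  0.05] 0.0855386619513117
tool err to jar axis [ 1.000e-04 -2.100e-03  1.272e-01]
['side'] grip [ 0.4526 -0.1732  0.1292] tilt [ 0.7 -0. ] h 18.2 [np.float64(0.029)] lid in tool [ 0.001  -0.0021  0.1091]
['side', 'wrist'] grip [ 0.4544 -0.1739  0.1271] tilt [-1.6  1.5] h 16.1 [np.float64(0.062), np.float64(0.041)] lid in tool [ 1.000e-03 -1.000e-04  1.111e-01]
['side', 'wrist', 'top'] grip [ 0.4535 -0.1742  0.1275] tilt [-0.9  0.2] h 16.5 [np.float64(0.052), np.float64(0.054), np.float64(0.035)] lid in tool [ 0.0004 -0.0009  0.1107]
side cup ((0.08793490862672293, 0.11327278840213673), 0.981530377070109)
side spice ((-0.2045741979083484, 0.22866724406061323), 0.768542390399509)
side garlic ((-0.031883575581529655, -0.014994775970411212), 0.9966573297315173)
top cup ((-0.033812725111570074, -0.01855696589796807), 0.9601993764771356)
top spice ((-0.0020288801226335806, 0.003031207683095616), 0.9834622167216407)
top garlic ((0.021785085339780963, 0.025659551254744173), 0.9745311911900838)
top pepper ((0.0979640057040232, -0.09404578287431598), 0.9618756879700555)
```

The lid is level at about 18 mm above the mouth, where 19 mm is home, and it reached the end stop. The bystanders haven't moved and the hand is clear.

```bash
python3 -c "
from cell import arm
print(arm.hand_in())"
```

```text
the job is handed in; nothing more can be done
None
```

The orange lid is on the blue jar and screwed clockwise to its end stop, the gripper is clear, the cup, garlic, spice jar and pepper shaker have not moved, and the job was handed in at about 19 s.

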